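# Swing the trunnion jig to 30 degrees and lock it with its index plunger

## Robot

A 7-joint arm with a two-finger parallel gripper is mounted at the origin on a cart in front of the work surface, level with it; the furniture and walls round the work are solid. World frame = base frame: x ahead of the robot, y to its left, z up, the work surface at z = 0. Lengths are in m, angles in rad, forces in N, time in s.
With the tool pointing down it reaches from about 0.425 to 0.875 m from the base axis. Payload 8.4 kg.
Tool frame: the origin (TCP) lies on the front face of the gripper's body, between the roots of the fingers; the fingertips stand 70 mm ahead of it and the grasp point (between the pads) lies 51 mm ahead of it; z points along the fingers, y is the line along which they close (so a half turn about z gives the same grasp; the last joint's range is limited). The gripper opens to 87 mm and grips with 3 to 60 N. Pads are 19 mm wide; open, the fingers measure 117 mm over their backs; the gripper's body (75 mm by 190 mm) begins 51 mm behind the grasp point.
Start: joints at [1.214, 0.333, 0.04, 1.465, -0.013, 1.343, -0.059], TCP at [0.166, -0.628, 0.292] pointing down, gripper open.
Joint ranges: [-2.58, 2.58], [-0.38, 2.09], [-1.3, 1.39], [0.25, 2.4], [-1.5, 4.64], [0.08, 2.09], [-2.65, 2.65]. Speed limits (rad/s): [2.22, 2.22, 2.79, 2.79, 3.14, 3.14, 3.14].

## Interface

Orientations are given as a 3x3 rotation matrix whose columns are the frame's x, y, z axes.
In Python, from bench import bot gives the robot as it stands. The module is installed in compiled form; this text tells all that it offers.
- The arm moves only by the tool apply_moves, never from a script. Its arguments are lists of equal length, an entry for each row: "linear": the shift along the world's x, y, z in cm, a list of three; "spin": the turn about the world's z in degrees. In form: {"linear": [[tx, ty, tz], ...], "spin": [spin, ...]}. A call has 1 to 5 rows; each row shifts and turns the commanded pose from where the row before left it; what a row does not reach is not made up. A row lasts 1/12 s, in which the tool goes at most 41.7 mm and 7.16 degrees, less where a joint would pass 70% of its speed; a pose out of reach is approached as far as the arm can. A call is refused whole if a number of a shift passes 4.17 or a number of a turn 7.16, either way. A call with a gripper value outside its range is refused whole. "fingers" is the gripper's target within -1 to 1 (shut at 1, half-way at 0, fully open at -1), set as the call begins (left out, the last holds). The fingers move at their own pace and stop on an object; "newtons" is the grip in N (left out, the last holds). Time passes only in rows, so rows that do not move let the fingers close. It gives the time, the measured TCP pose, the force, the opening and the grip force at its end, in the units of the state.
- bot.state(): the state, without advancing time (a new reading comes with each control period).
- bot.camera(name): name is "scene" or "top"; returns the picture (400x640x3 uint8, red, green, blue); there is no depth.
- bot.camera_params(name): a dict with "fx", "fy", "cx", "cy" (pixels), "dist_coeffs" ([k1, k2, p1, p2, k3] as OpenCV has them; the pictures are not rectified), "rvec" (rotation vector, rad) and "tvec" (3), from world to camera coordinates, as OpenCV has them. Camera axes: x right, y down, z forward; pixel columns grow to the right and rows downward; lengths in m; the calibration is good to about 2 mm. A picture is of the moment at which its call begins. camera_params takes no time and is no camera call.
- bot.hand_in(): hands the job in; it is judged then, once.
The state is a dict: "t": time; "joint_pos": joint angles; "qd": joint speeds; "effort": joint torques, N m; "tool_pos": TCP position; "tcp_rot": TCP orientation; "wrist_force": force on the tool from outside, world axes, zero at the start; "torque": the same for the moment, N m; "finger_gap": opening from 0.0 (shut) to 1.0 (fully open); "grip_force": force on a finger pad.
Only numpy, scipy, OpenCV 4.12 (cv2) and the standard library are available. Lean on these libraries where they do the work, as an engineer would, in place of code of your own. Each camera call takes 0.05 s, during which the arm holds its last target. There are 200 camera calls.

## Task

Get the tilting jig ready for carving: by its lever, swing the table with the plaster part so that it leans 30 degrees towards the robot's side of the jig, which brings the middle of the three notches of the index disc under the plunger. Then push the plunger's black knob fully home so that the pin locks the table there, and let go of everything. Leave the loose things around the jig where they are.

Things in the scene. Friction and masses are not known exactly. Their poses are not given: they have to be found in the camera images.
- tilting_jig: Trunnion jig fixed to the bench, foot plate 190 x 250 x 12 mm. Origin: centre of its underside. -x is the front (robot's side), z up; trunnion axis along y, 120 mm above the origin. Along y: lever at -99 mm, cheek -78 to -64, table 130 x 108 mm carrying a white plaster part 75 mm tall, cheek 64 to 78, notched index disc 84 to 108 mm.
- tilt_table (a joint): Table's lean in rad: 0 = table level, lever straight up; positive = lever and plaster part lean to the jig's front (-x). Range -0.5 to 1.25; starts between -0.38 and 0.2. Notches are under the plunger at 0, 0.524 (30 degrees, middle notch) and 1.047. Stiff: stays where left, takes about 3 N at the lever's grip.
- lever_grip (a point): Centre of the lever's grip: round black rubber bar, diameter 22 mm, 74 mm long along jig y, 120 mm from the trunnion axis. In the jig's frame at y -142 mm, x = -120 sin(lean) mm, z = 120 + 120 cos(lean) mm. Free all round except at its +y end, where the flat steel lever (16 x 10 mm) joins it.
- index_disc (a point): Centre of the steel index disc on the trunnion axis, at jig y +96 mm: radius 70 mm, 24 mm thick, turns with the table. Three notches in its rim, 30 degrees apart, 15 mm wide, 21 mm deep. The 12 mm round-ended pin meets the rim where there is no notch and cannot go home; a notch within about 2 degrees of the pin is drawn into line.
- plunger (a joint): How far the plunger is pushed in, in m: 0 = out, as at the start (pin tip 8 mm clear of the disc's rim); 0.024 = fully home (pin 16 mm deep in the notch, its neck against the guide). On the bare rim it stops at about 0.008. It stays where it is left and takes about 4 N to slide.
- plunger_knob (a point): Centre of the plunger's black knob, diameter 32 mm, 35 mm long (its ends 16 mm along +z, 19 mm along -z). Site z points outward along the pin, which aims at the trunnion axis and leans 35 degrees from vertical to the jig's front; point y = jig y. Push along -z. Centre 164 mm from the trunnion axis when out. A neck keeps the knob 14 mm off its guide block when home.
- guard_top (a point): Middle of the top edge of the flat aluminium dust guard, 84 mm wide along jig y. The sheet runs parallel to the pin, 83 mm behind its axis, and leans over the knob; this edge is 78 mm farther out along the pin than the knob's centre when out. So reach the knob from the front with the tool tilted along the pin, not from straight above.
- turned_part_center (a point): Bystander: loose brown turned part, 61 mm across, 125 mm tall, standing; centre half-way up.
- wood_block_center (a point): Bystander: loose brown block 45 x 60 x 22 mm lying flat; centre half-way up.
- jar_center (a point): Bystander: loose blue jar with black cap, 54 mm across, 70 mm tall; centre half-way up.

How it is judged:
On the way, in this order (a step that is already met when the one before it is completed fails the run):
1. the table is swung to 30 degrees (within 4), with the plunger still out of the notch (value of joint tilt_table between 0.4538 and 0.5934 rad and value of joint plunger below 0.012 m), for 0.2 s.
2. the plunger is pushed home in the middle notch (value of joint tilt_table between 0.48 and 0.5672 rad and value of joint plunger above 0.021 m), for 0.2 s.
At the end, for the whole second after the job is handed in: The table leans 30 degrees (within 2.5) and is still, the plunger is home (at least 21 of its 24 mm in), and the three loose bystanders are within 30 mm of where they stood (all of step 2 and velocity of joint tilt_table between -0.05 and 0.05 rad/s and distance of each of turned_part_center, wood_block_center, jar_center from where it was at the start of the episode below 0.03 m); the robot touches nothing.
It fails at once if a loose bystander is moved more than 50 mm (distance of any of turned_part_center, wood_block_center, jar_center from where it was at the start of the episode above 0.05 m).
It also fails if it takes over 42 s, if anything falls off the work surface, if the arm or the gripper's body presses on something with over 40 N, if the wrist force passes 120 N, or if a joint passes its speed limit or range.

## Working session

There is one attempt and no reset: what is moved stays moved. The work goes in short steps, Python scripts to look and compute and a tool call to move; the robot and the scene stay as the last step left them, time stands still between calls to the robot, and variables do not carry over. Pictures are saved under pics/ and viewed, at most 10 in all, crops included, and the job is handed in when it is done.

Besides the shell and the picture viewer there is one more tool, called after "Call:" as name(argument=value, ...) on one line, values as JSON. apply_moves: Moves the arm, as the interface text tells. Its arguments: {"type":"object","properties":{"linear":{"type":"array","items":{"type":"array","items":{"type":"number"}}},"spin":{"type":"array","items":{"type":"number"}},"fingers":{"type":"number"},"newtons":{"type":"number"}},"required":["linear","spin"]}

```bash
mkdir -p pics
python3 - <<'E'
from bench import bot
import cv2,numpy as np
np.set_printoptions(precision=3,suppress=True)
for n in("scene","top"):
    cv2.imwrite(f"pics/{n}0.png",cv2.cvtColor(bot.camera(n),cv2.COLOR_RGB2BGR))
    p=bot.camera_params(n);R=cv2.Rodrigues(np.array(p["rvec"],float))[0]
    print(n,p,-R.T@np.array(p["tvec"]).ravel(),R[2])
s=bot.state()
for k in s: print(k,np.array(s[k]))
E
```

```text
scene {'fx': 513.9502874306748, 'fy': 513.9502874306748, 'cx': 317.66622861607556, 'cy': 199.5992504632825, 'dist_coeffs': array([-0.103,  0.   ,  0.   ,  0.   ,  0.   ]), 'rvec': array([ 1.601, -2.16 ,  0.676]), 'tvec': array([0.214, 0.507, 1.123])} [-0.163  0.261  1.212] [ 0.553 -0.159 -0.818]
top {'fx': 448.3812345264515, 'fy': 448.3812345264515, 'cx': 318.3998910911894, 'cy': 204.48596627128137, 'dist_coeffs': array([-0.069,  0.   ,  0.   ,  0.   ,  0.   ]), 'rvec': array([ 2.238, -1.624,  0.355]), 'tvec': array([-0.114,  0.574,  1.153])} [ 0.069 -0.101  1.287] [ 0.4    0.134 -0.907]
t 0.1
joint_pos [ 1.214  0.334  0.04   1.466 -0.013  1.343 -0.059]
qd [-0.    -0.001  0.001 -0.002 -0.001 -0.002 -0.002]
effort [  0.005 -65.781   1.34  -40.471  -0.06    0.041   0.   ]
tool_pos [ 0.166 -0.628  0.291]
tcp_rot [[ 0.967  0.255 -0.   ]
 [ 0.255 -0.967  0.001]
 [-0.    -0.001 -1.   ]]
wrist_force [-0.139 -0.274  0.192]
torque [ 0.009 -0.003  0.018]
grip_force 0.0
finger_gap 1.0034775107250806
```

View pics/scene0.png

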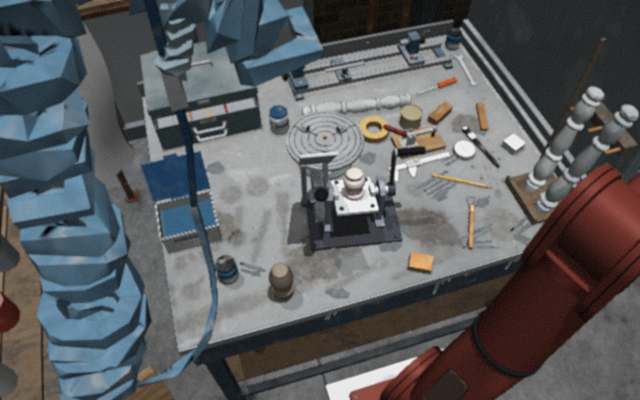

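View pics/top0.png

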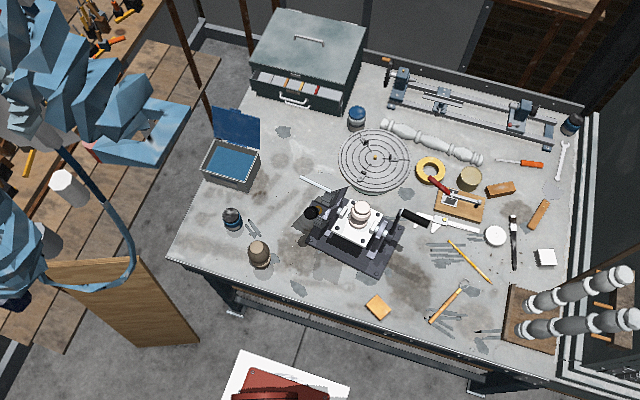

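The top view shows the jig at about (350,235), with the lever grip at (415,218), the knob at (311,212) and the guard strip at (318,184). The bystanders are the jar (232,218), the turned part (258,252) and the block (377,307). I'll enlarge the jig in both views.

Run:
```python
import cv2,numpy as np
for n,(x,y,w,h) in dict(scene=(285,135,130,120),top=(285,160,160,125)).items():
    c=cv2.imread(f"pics/{n}0.png")[y:y+h,x:x+w]
    c=cv2.convertScaleAbs(c,alpha=1.5,beta=25)
    cv2.imwrite(f"pics/{n}0c.png",cv2.resize(c,None,fx=4.8,fy=4.8,interpolation=cv2.INTER_CUBIC))
```

```text
(no output)
```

View pics/scene0c.png

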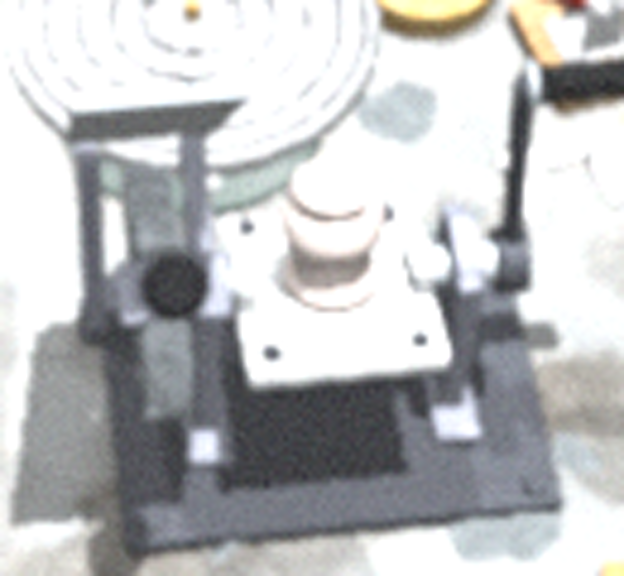

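View pics/top0c.png

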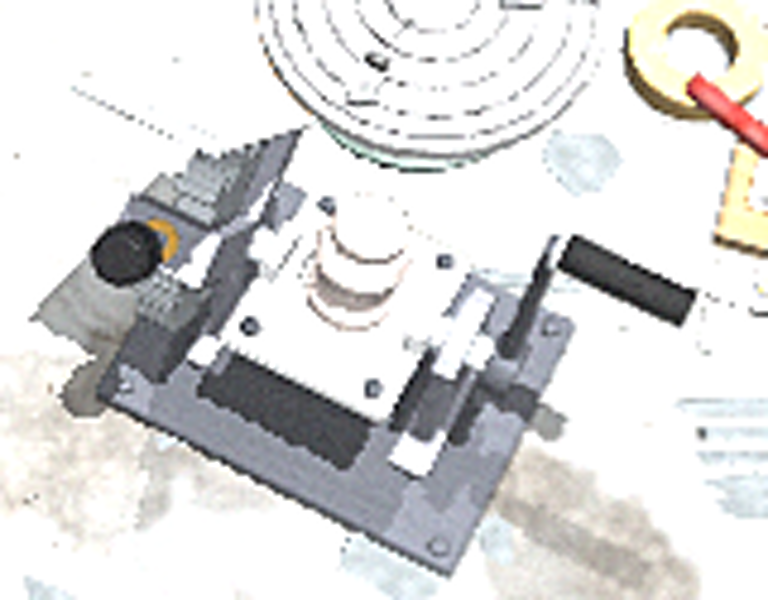

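Scene crop: knob at (174,284), foot front corners at (135,550) and (560,502). Top crop: knob at (130,253), grip bar from (567,252) to (690,306), foot corners at (105,393), (451,570) and (576,322). Next is a small least-squares pose fit from these points.

```bash
cat > h.py <<'E'
import cv2,numpy as np
from bench import bot
from scipy.optimize import least_squares
np.set_printoptions(precision=4,suppress=True)
P={n:bot.camera_params(n) for n in("scene","top")}
def K(p): return np.array([[p["fx"],0,p["cx"]],[0,p["fy"],p["cy"]],[0,0,1.]])
def proj(n,X):
    p=P[n]; return cv2.projectPoints(np.array(X,float).reshape(-1,1,3),np.array(p["rvec"],float),np.array(p["tvec"],float),K(p),np.array(p["dist_coeffs"],float))[0].reshape(-1,2)
def ray(n,uv):
    p=P[n];R=cv2.Rodrigues(np.array(p["rvec"],float))[0]
    q=cv2.undistortPoints(np.array(uv,float).reshape(1,1,2),K(p),np.array(p["dist_coeffs"],float)).ravel()
    o=-R.T@np.array(p["tvec"],float).ravel(); d=R.T@np.array([*q,1]); return o,d/np.linalg.norm(d)
def onplane(n,uv,z): o,d=ray(n,uv); return o+d*(z-o[2])/d[2]
def tri(a,b):
    (o1,d1),(o2,d2)=ray("scene",a),ray("top",b)
    s=np.linalg.lstsq(np.c_[d1,-d2],o2-o1,rcond=None)[0]; p,q=o1+s[0]*d1,o2+s[1]*d2
    return (p+q)/2,np.linalg.norm(p-q)
def w(j,pose): x,y,a=pose[:3]; c,s=np.cos(a),np.sin(a); j=np.asarray(j,float); return np.array([x+c*j[0]-s*j[1],y+s*j[0]+c*j[1],j[2]])
def knob(r): a=np.radians(35); return [-r*np.sin(a),.096,.12+r*np.cos(a)]
def grip(l,dy=0): return [-.12*np.sin(l),-.142+dy,.12+.12*np.cos(l)]
E
cat > fit.py <<'E'
from h import *
T=lambda u,v:(u/4.8+285-.4,v/4.8+160-.4); S=lambda u,v:(u/4.8+285-.4,v/4.8+135-.4)
obs=[("top",T(105,393),lambda q:[-.095,.125,.012]),("top",T(451,570),lambda q:[-.095,-.125,.012]),("top",T(576,322),lambda q:[.095,-.125,.012]),
("top",T(130,253),lambda q:knob(.164)),("scene",S(174,284),lambda q:knob(.170)),
("scene",S(135,548),lambda q:[-.095,.125,.012]),("scene",S(560,500),lambda q:[-.095,-.125,.012]),
("top",T(567,252),lambda q:grip(q[3],.037)),("top",T(690,306),lambda q:grip(q[3],-.037))]
f=lambda q:np.ravel([proj(n,w(g(q),q))[0]-uv for n,uv,g in obs])
r=least_squares(f,[.55,-.05,0,0],loss="soft_l1")
print(r.x,np.degrees(r.x[2:])); print(r.fun.reshape(-1,2) if 0 else f(r.x).reshape(-1,2))
print("tri knob",tri(obs[4][1],obs[3][1]),w(knob(.164),r.x))
print("grip",w(grip(r.x[3]),r.x),"goal",w(grip(.524),r.x))
for n,uv,z in(("turned",(258,247),.0625),("block",(377,307),.011),("jar",(232,217),.035)): print(n,onplane("top",uv,z))
np.save("pose.npy",r.x)
E
python3 fit.py
```

```text
[ 0.573  -0.0492 -0.1787 -0.2183] [-10.2414 -12.5104]
[[-2.6159 -0.4109]
 [ 0.204   0.816 ]
 [ 0.4499 -0.6903]
 [-0.7427  0.1496]
 [ 1.0182  0.1088]
 [-1.4941 -0.6438]
 [ 1.536  -0.2835]
 [-0.5243 -0.7234]
 [ 0.4502  0.6133]]
tri knob (array([0.502 , 0.0619, 0.2479]), np.float64(0.0018895418078746329)) [0.4975 0.062  0.2543]
grip [ 0.5734 -0.1936  0.2372] goal [ 0.4887 -0.1783  0.2239]
turned [0.4262 0.2033 0.0625]
block [ 0.3773 -0.1718  0.011 ]
jar [0.4997 0.3209 0.035 ]
```

Run:
```python
from h import *
print(tri((593,95),(627,275)),tri((627,112),(632,318)))
for uv in((505,290),(515,345),(560,350)):print(onplane("top",uv,0))
for uv in((508,180),(545,222)):print(onplane("scene",uv,0))
```

```text
(array([ 0.548 , -0.687 ,  0.3165]), np.float64(0.003920316399203065)) (array([ 0.4212, -0.6596,  0.3873]), np.float64(0.0015878079120922946))
[ 0.5425 -0.52    0.    ]
[ 0.3935 -0.572   0.    ]
[ 0.4174 -0.6988  0.    ]
[ 0.558  -0.5396  0.    ]
[ 0.3923 -0.5692  0.    ]
```

Call:
apply_moves(linear=[[1.1,2.9,0.6],[1.1,2.9,0.6],[1.1,2.9,0.6],[1.1,2.9,0.6],[1.1,2.9,0.6]], spin=[6.5,6.5,6.5,6.5,6.5])

```text
t: 0.52
tool_pos: [0.221, -0.4819, 0.3221]
tcp_rot: [[0.674, 0.738, -0.001], [0.738, -0.674, 0.001], [0.0, -0.001, -1.0]]
wrist_force: [-0.3, -0.3, 0.3]
finger_gap: 1.001
grip_force: 0.0
```

Call:
apply_moves(linear=[[1.1,2.9,0.6],[1.1,2.9,0.6],[1.1,2.9,0.6],[2.6,1.6,0.5],[2.6,1.6,0.5]], spin=[6.5,6.5,6.5,6.5,6.5])

```text
t: 0.93
tool_pos: [0.3058, -0.3631, 0.3508]
tcp_rot: [[0.173, 0.985, -0.0], [0.985, -0.173, -0.001], [-0.001, 0.0, -1.0]]
wrist_force: [0.8, -0.1, 0.3]
finger_gap: 1.0
grip_force: 0.0
```

Call:
apply_moves(linear=[[2.6,1.6,0.5],[2.6,1.6,0.5],[2.6,1.6,0.5],[2.6,1.6,0.5],[2.6,1.6,0.5]], spin=[0,0,0,0,0])

```text
t: 1.35
tool_pos: [0.4366, -0.2835, 0.3753]
tcp_rot: [[0.178, 0.984, -0.0], [0.984, -0.178, 0.0], [0.0, -0.0, -1.0]]
wrist_force: [0.6, -1.3, 0.4]
finger_gap: 0.999
grip_force: 0.0
```

Call:
apply_moves(linear=[[3.4,2.2,0.6],[3.4,2.2,0.6],[3.4,2.2,0.6],[3.4,2.2,0.6],[0,0,0]], spin=[0,0,0,0,0])

```text
t: 1.77
tool_pos: [0.5766, -0.1896, 0.3987]
tcp_rot: [[0.169, 0.986, 0.002], [0.986, -0.169, 0.005], [0.005, 0.001, -1.0]]
wrist_force: [-0.2, 1.4, -0.7]
finger_gap: 0.999
grip_force: 0.0
```

Run:
```python
from h import *
for n in("scene","top"): cv2.imwrite(f"pics/{n}1.png",cv2.cvtColor(bot.camera(n),cv2.COLOR_RGB2BGR))
a=cv2.imread("pics/scene1.png")[120:280,270:470];b=cv2.imread("pics/top1.png")[130:290,300:500]
cv2.imwrite("pics/m1.png",cv2.resize(cv2.convertScaleAbs(np.hstack([a,b]),alpha=1.4,beta=20),(800,320),interpolation=cv2.INTER_CUBIC))
```

```text
(no output)
```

View pics/m1.png

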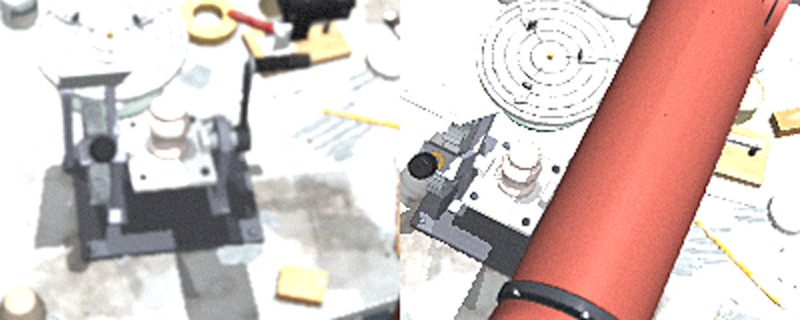

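The scene view shows the gripper at about (315,10) above the bar, with the lever at (245,70). The top view is blocked by the forearm. The bar fits well inside the opening, so I'll go down and close gently.

Call:
apply_moves(linear=[[0,-0.3,-2.8],[0,0,-2.8],[0,0,-2.8],[0,0,-2.0],[0,0,-0.8]], spin=[0,0,0,0,0])

```text
t: 2.28
tool_pos: [0.5693, -0.2008, 0.2837]
tcp_rot: [[0.18, 0.984, -0.005], [0.984, -0.18, 0.001], [-0.0, -0.005, -1.0]]
wrist_force: [-0.1, -0.1, -0.7]
finger_gap: 1.0
grip_force: 0.0
```

Call:
apply_moves(linear=[[0,0,0],[0,0,0],[0,0,0],[0,0,0],[0,0,0]], spin=[0,0,0,0,0], fingers=1, newtons=5)

```text
t: 2.7
tool_pos: [0.5721, -0.1996, 0.2886]
tcp_rot: [[0.178, 0.984, 0.002], [0.984, -0.178, -0.001], [-0.0, 0.002, -1.0]]
wrist_force: [0.8, 1.3, 0.5]
finger_gap: 0.704
grip_force: 0.0
```

Call:
apply_moves(linear=[[0,0,0],[0,0,0],[0,0,0],[0,0,0],[0,0,0]], spin=[0,0,0,0,0])

```text
t: 3.12
tool_pos: [0.5717, -0.1995, 0.2873]
tcp_rot: [[0.178, 0.984, -0.0], [0.984, -0.178, 0.0], [-0.0, -0.0, -1.0]]
wrist_force: [0.6, 0.1, -0.6]
finger_gap: 0.33
grip_force: 0.0
```

Call:
apply_moves(linear=[[0,0,0],[0,0,0],[0,0,0],[0,0,0]], spin=[0,0,0,0])

```text
t: 3.45
tool_pos: [0.5716, -0.1995, 0.2871]
tcp_rot: [[0.178, 0.984, -0.001], [0.984, -0.178, 0.0], [0.0, -0.001, -1.0]]
wrist_force: [-0.7, 0.2, -0.6]
finger_gap: 0.248
grip_force: 5.0
```

Call:
apply_moves(linear=[[-0.84,0.15,0.15],[-0.84,0.15,0.09],[-0.84,0.15,0.03],[-0.84,0.15,-0.03],[-0.84,0.15,-0.09]], spin=[0,0,0,0,0], newtons=12)

```text
t: 3.87
tool_pos: [0.53, -0.1917, 0.2898]
tcp_rot: [[0.177, 0.984, 0.003], [0.984, -0.177, -0.001], [-0.0, 0.003, -1.0]]
wrist_force: [4.4, -0.2, 3.7]
finger_gap: 0.247
grip_force: 12.0
```

Call:
apply_moves(linear=[[-0.84,0.15,-0.16],[-0.84,0.15,-0.22],[-0.84,0.15,-0.3],[-0.84,0.15,-0.38],[-0.84,0.15,-0.43]], spin=[0,0,0,0,0])

```text
t: 4.28
tool_pos: [0.4867, -0.1841, 0.2732]
tcp_rot: [[0.177, 0.984, -0.0], [0.984, -0.177, 0.0], [0.0, -0.0, -1.0]]
wrist_force: [4.6, 1.6, 2.3]
finger_gap: 0.246
grip_force: 12.0
```

Call:
apply_moves(linear=[[0,0,0],[0,0,0],[0,0,0]], spin=[0,0,0])

```text
t: 4.53
tool_pos: [0.4866, -0.1841, 0.2731]
tcp_rot: [[0.178, 0.984, -0.003], [0.984, -0.178, 0.001], [0.0, -0.004, -1.0]]
wrist_force: [-4.5, 4.6, 1.4]
finger_gap: 0.243
grip_force: 12.0
```

Run:
```python
from h import *
q=np.load("pose.npy");s=bot.state();p=np.array(s["tool_pos"])
d=p-[q[0],q[1],0];c,n=np.cos(q[2]),np.sin(q[2]);jx=c*d[0]+n*d[1];print(p,s["wrist_force"],jx,d[2]-.051-.12,np.degrees(np.arcsin(-jx/.12)),s["finger_gap"])
for n in("scene","top"): cv2.imwrite(f"pics/{n}2.png",cv2.cvtColor(bot.camera(n),cv2.COLOR_RGB2BGR))
a=cv2.imread("pics/scene2.png")[110:240,270:430];b=cv2.imread("pics/top2.png")[160:290,285:445]
cv2.imwrite("pics/m2.png",cv2.resize(cv2.convertScaleAbs(np.hstack([a,b]),alpha=1.4,beta=20),(800,325),interpolation=cv2.INTER_CUBIC))
```

```text
[ 0.4866 -0.1841  0.2731] [-4.5293  4.6404  1.3803] -0.061103402566885706 0.1020504712208003 30.610225385939163 0.24291704187580238
```

View pics/m2.png

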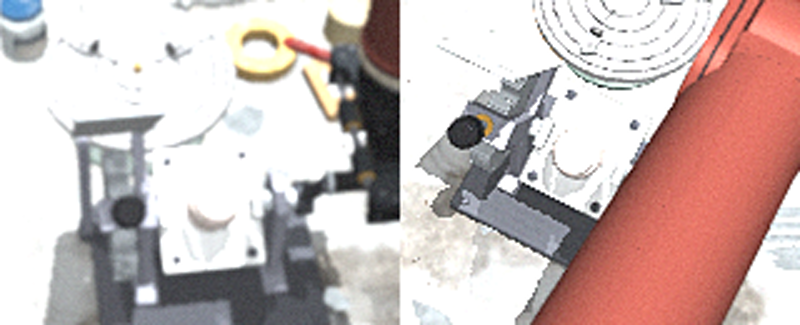

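The table now leans forward: the plaster points at the robot. In the composite the screws are at scene (241,155), (170,258), (252,252) and top (634,125), (532,176), (596,206). Arm kinematics give about 30.6°. I'll release, lift away and check the lean by vision.

Call:
apply_moves(linear=[[0,0,0],[0,0,0],[0,0,0],[0,0,0],[0,0,0]], spin=[0,0,0,0,0], fingers=-0.2)

```text
t: 5.05
tool_pos: [0.4878, -0.1848, 0.2738]
tcp_rot: [[0.178, 0.984, -0.0], [0.984, -0.178, -0.0], [-0.0, -0.0, -1.0]]
wrist_force: [0.5, -0.3, -0.4]
finger_gap: 0.532
grip_force: 0.0
```

Call:
apply_moves(linear=[[0,0,2.5],[0,0,3],[0,0,3],[0,0,3],[0,0,3]], spin=[0,0,0,0,0])

```text
t: 5.47
tool_pos: [0.4875, -0.1846, 0.4204]
tcp_rot: [[0.178, 0.984, 0.0], [0.984, -0.178, -0.0], [-0.0, 0.0, -1.0]]
wrist_force: [2.3, -0.1, -0.2]
finger_gap: 0.597
grip_force: 0.0
```

Call:
apply_moves(linear=[[-1,-3,0.5],[-1,-3,0.5],[-1,-3,0.5],[-1,-3,0.5],[-1,-3,0.5]], spin=[-7,-7,-7,-7,-7], fingers=1)

```text
t: 5.88
tool_pos: [0.4369, -0.336, 0.4442]
tcp_rot: [[0.714, 0.7, 0.0], [0.7, -0.714, -0.0], [-0.0, 0.0, -1.0]]
wrist_force: [0.0, -0.9, -0.4]
finger_gap: 0.306
grip_force: 0.0
```

Run:
```python
from h import *
print(bot.state()["tool_pos"],bot.state()["wrist_force"])
for n in("scene","top"): cv2.imwrite(f"pics/{n}3.png",cv2.cvtColor(bot.camera(n),cv2.COLOR_RGB2BGR))
a=cv2.imread("pics/scene3.png")[130:260,280:410];b=cv2.imread("pics/top3.png")[160:290,285:445]
cv2.imwrite("pics/m3.png",cv2.resize(cv2.convertScaleAbs(np.hstack([a,b]),alpha=1.3,beta=15),None,fx=2.75,fy=2.75,interpolation=cv2.INTER_CUBIC))
```

```text
[ 0.4369 -0.336   0.4442] [ 0.0092 -0.8723 -0.3615]
```

View pics/m3.png

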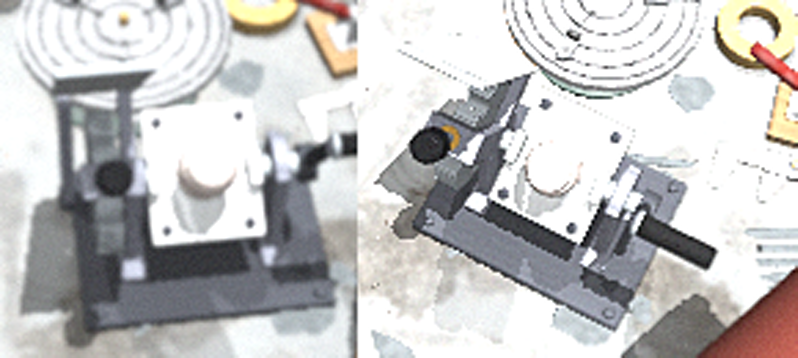

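The view is clear. Composite screw pixels are scene RL (156,123), RR (238,116), FL (164,231), FR (251,225) and top (546,104), (615,138), (504,195), (572,228). Knob is at (113,178) and (431,147), the grip bar runs (640,222) to (714,258), and the guard's right end is at (157,72) and (533,75).

```bash
cat > fit2.py <<'E'
from h import *
S=lambda u,v:((u+.5)/2.75+280-.5,(v+.5)/2.75+130-.5); T=lambda u,v:((u+.5)/2.75-130+285-.5,(v+.5)/2.75+160-.5)
sc=dict(RL=(S(156,123),T(546,104)),RR=(S(238,116),T(615,138)),FL=(S(164,231),T(504,195)),FR=(S(251,225),T(572,228)))
X={k:tri(*v)[0] for k,v in sc.items()}
for k in X: print(k,X[k],tri(*sc[k])[1])
d=(X["FL"]+X["FR"]-X["RL"]-X["RR"])/2; e=(X["RL"]+X["FL"]-X["RR"]-X["FR"])/2
print("fore len",np.linalg.norm(d),"lean",np.degrees(np.arctan2(-d[2],np.hypot(*d[:2]))),"yaw fore",np.degrees(np.arctan2(-d[1],-d[0])),"width",np.linalg.norm(e),"yaw side",np.degrees(np.arctan2(-e[0],e[1])))
q=np.load("pose.npy")
print("centre",np.mean(list(X.values()),0),"knob",tri(S(113,178),T(431,147)),"model out-end",w(knob(.180),q),w(knob(.164),q))
a=np.radians(35);gt=lambda y:[-.242*np.sin(a)+.083*np.cos(a),y,.12+.242*np.cos(a)+.083*np.sin(a)]
print("guard R",tri(S(157,72),T(533,75)),w(gt(.054),q),"guard L scene",S(57,90),proj("scene",w(gt(.138),q)))
# refit: foot screws/corners + knob + screws with unknown spacing + grip
obs=[]
for k,(s,t) in sc.items():
    sx=1 if k[0]=="R" else -1; sy=1 if k[1]=="L" else -1
    g=lambda p,sx=sx,sy=sy:[sx*p[4]*np.cos(p[3])-p[6]*np.sin(p[3]),sy*p[5],.12+p[6]*np.cos(p[3])+sx*p[4]*np.sin(p[3])]
    obs+=[("scene",s,g),("top",t,g)]
obs+=[("top",T(714,258),lambda p:grip(p[3],-.037)),("top",T(431,147),lambda p:knob(.166)),("scene",S(113,178),lambda p:knob(.170)),
("top",T(617,325),lambda p:[-.095,-.125,.012]),("scene",S(333,302),lambda p:[-.095,-.125,.012]),("scene",S(88,328),lambda p:[-.095,.125,.012]),("top",T(416,225),lambda p:[-.095,.125,.012])]
f=lambda p:np.ravel([proj(n,w(g(p),p))[0]-uv for n,uv,g in obs])
r=least_squares(f,[*q[:3],.52,.055,.045,.0],loss="soft_l1")
print(r.x,np.degrees(r.x[2:4]));print(f(r.x).reshape(-1,2).round(1).tolist())
np.save("pose2.npy",r.x)
E
python3 fit2.py
```

```text
RL [ 0.6288 -0.0189  0.1353] 0.0006740955966501419
RR [ 0.6129 -0.0971  0.1364] 0.0005175679595659639
FL [ 0.5424 -0.0015  0.0773] 0.0038176354718154676
FR [ 0.525  -0.0815  0.0809] 0.0021510469850078975
fore len 0.1053339582874808 lean 32.60348428199483 yaw fore -10.701673355383761 width 0.08085097935711039 yaw side -11.882330124650512
centre [ 0.5773 -0.0497  0.1075] knob (array([0.5004, 0.0623, 0.2472]), np.float64(0.0028279098533449593)) model out-end [0.4885 0.0636 0.2674] [0.4975 0.062  0.2543]
guard R (array([ 0.5977, -0.0071,  0.2514]), np.float64(0.00037282271215554984)) [0.513  0.0165 0.3658] guard L scene (300.40909090909093, 162.4090909090909) [[300.799  156.6506]]
[ 0.5713 -0.0488 -0.1811  0.4953  0.0526  0.0404 -0.0137] [-10.378   28.3771]
[[-0.2, 0.2], [-0.0, -0.3], [-0.1, -0.1], [0.4, -0.4], [1.1, 0.1], [-0.3, -0.4], [-0.3, -0.7], [0.1, 0.1], [0.3, 0.1], [-1.1, -0.1], [1.0, 0.0], [-0.7, 1.9], [2.1, -0.4], [-0.5, -0.4], [-2.4, -0.1]]
```

Call:
apply_moves(linear=[[0.2,2.9,0],[0.2,2.9,0],[0.2,2.9,0],[0.2,2.9,0],[0.2,2.9,0]], spin=[-6.8,-6.8,-6.8,-6.8,-6.8])

```text
t: 6.4
tool_pos: [0.4477, -0.1879, 0.4438]
tcp_rot: [[0.983, 0.182, 0.0], [0.182, -0.983, -0.0], [0.0, 0.0, -1.0]]
wrist_force: [1.8, -1.0, 1.3]
finger_gap: 0.004
grip_force: 0.0
```

Call:
apply_moves(linear=[[0.2,2.9,0],[0.2,2.9,0],[0.2,2.9,0],[0.2,2.9,0],[0.2,2.9,0]], spin=[-6.8,-6.8,-6.8,0,0])

```text
t: 6.82
tool_pos: [0.4575, -0.0428, 0.4439]
tcp_rot: [[0.986, -0.167, 0.0], [-0.167, -0.986, -0.0], [0.0, 0.0, -1.0]]
wrist_force: [0.5, 0.2, -0.0]
finger_gap: 0.006
grip_force: 0.0
```

Call:
apply_moves(linear=[[0.2,2.8,0],[0.2,2.8,0],[0.2,2.8,0],[0.1,2.5,0],[0,0,0]], spin=[0,0,0,0,0])

```text
t: 7.23
tool_pos: [0.464, 0.0703, 0.4442]
tcp_rot: [[0.987, -0.159, 0.001], [-0.159, -0.987, 0.001], [0.001, -0.001, -1.0]]
wrist_force: [-0.4, 0.6, 0.0]
finger_gap: 0.007
grip_force: 0.0
```

Run:
```python
from h import *
s=bot.state();print(np.array(s["tool_pos"]),np.degrees(np.arctan2(*np.array(s["tcp_rot"])[[1,0],1])),s["finger_gap"])
a=np.radians(35);u=np.array([-np.sin(a),0,np.cos(a)]);v=np.array([np.cos(a),0,np.sin(a)])
im=cv2.imread("pics/scene3.png");big=cv2.resize(cv2.convertScaleAbs(im,alpha=1.3,beta=15)[130:230,280:380],None,fx=5.5,fy=5.5,interpolation=cv2.INTER_CUBIC)
for pf,col in(("pose.npy",(0,0,255)),("pose2.npy",(0,200,0))):
    q=np.load(pf)
    L=[[*(np.array([0,y,.12])+r*u+.083*v)] for r in(.242,.20) for y in(.054,.138)]
    C=[[*(np.array([0,.096,.12])+.180*u+.016*(np.cos(t)*v+np.sin(t)*np.array([0,1,0])))] for t in np.linspace(0,6.28,24)]
    for p in proj("scene",[w(j,q) for j in L+C]): cv2.circle(big,tuple(int(z) for z in (p-[279.5,129.5])*5.5),2,col,-1)
    print(pf,w([-.1105,.096,.3],q))
cv2.imwrite("pics/o3.png",big)
```

```text
[0.464  0.0703 0.4442] -99.15863459959354 0.0070055082343191116
pose.npy [0.4814 0.0649 0.3   ]
pose2.npy [0.48   0.0655 0.3   ]
```

View pics/o3.png

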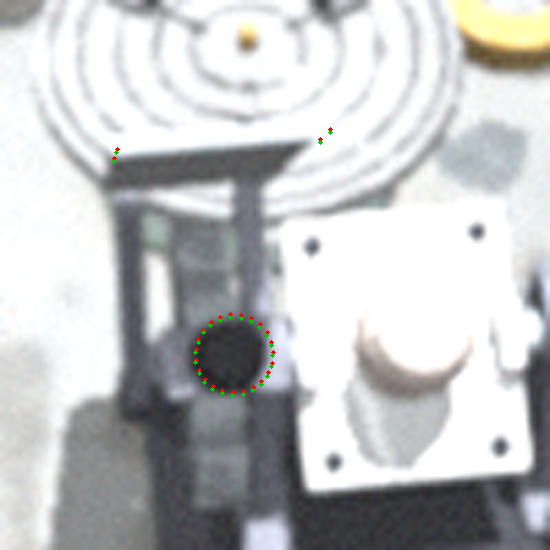

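The predicted knob circle matches the knob at (233,355), and the guard edge matches near y≈150. I'll go down in front of the guard, then onto the knob's face.

Call:
apply_moves(linear=[[0,-0.5,-2.5],[0.5,0,-2.5],[0.5,0,-2.5],[0.5,0,-1.5],[0,0,0]], spin=[-1.1,0,0,0,0])

```text
t: 7.65
tool_pos: [0.4789, 0.0588, 0.3506]
tcp_rot: [[0.983, -0.186, -0.005], [-0.186, -0.983, 0.0], [-0.005, 0.001, -1.0]]
wrist_force: [-0.6, 0.3, 0.2]
finger_gap: 0.006
grip_force: 0.0
```

Call:
apply_moves(linear=[[0,0,-0.3],[0,0,-0.3],[0,0,-0.2],[0,0,0]], spin=[0,0,0,0])

```text
t: 7.98
tool_pos: [0.4797, 0.0595, 0.3464]
tcp_rot: [[0.983, -0.186, 0.001], [-0.186, -0.983, -0.0], [0.001, 0.0, -1.0]]
wrist_force: [0.3, 0.5, 0.2]
finger_gap: 0.004
grip_force: 0.0
```

Call:
apply_moves(linear=[[0,0.5,-0.2],[0,0,-0.3],[0,0,-0.3],[0,0,0]], spin=[0,0,0,0])

```text
t: 8.32
tool_pos: [0.4797, 0.0648, 0.3376]
tcp_rot: [[0.983, -0.186, 0.0], [-0.186, -0.983, 0.0], [0.0, -0.0, -1.0]]
wrist_force: [-0.8, 0.6, 2.6]
finger_gap: 0.008
grip_force: 0.8
```

Call:
apply_moves(linear=[[0,0,-0.3],[0,0,-0.3],[0,0,0]], spin=[0,0,0])

```text
t: 8.57
tool_pos: [0.4797, 0.0644, 0.3315]
tcp_rot: [[0.982, -0.186, -0.0], [-0.186, -0.982, 0.0], [-0.0, -0.0, -1.0]]
wrist_force: [-0.4, 1.6, 2.1]
finger_gap: 0.006
grip_force: 0.9
```

Call:
apply_moves(linear=[[0,0,-0.3],[0,0,-0.3],[0,0,0]], spin=[0,0,0])

```text
t: 8.82
tool_pos: [0.4795, 0.0644, 0.3252]
tcp_rot: [[0.982, -0.186, -0.001], [-0.186, -0.982, 0.0], [-0.001, 0.0, -1.0]]
wrist_force: [-0.3, 0.7, 1.8]
finger_gap: 0.006
grip_force: 0.8
```

Call:
apply_moves(linear=[[0,0,-0.3],[0,0,-0.2],[0,0,0]], spin=[0,0,0])

```text
t: 9.07
tool_pos: [0.4795, 0.0644, 0.3203]
tcp_rot: [[0.983, -0.186, -0.001], [-0.186, -0.983, 0.0], [-0.001, 0.0, -1.0]]
wrist_force: [-0.5, -0.4, 2.0]
finger_gap: 0.002
grip_force: 0.8
```

Call:
apply_moves(linear=[[0.1,0,-0.3],[0.1,0,-0.2],[0,0,0]], spin=[0,0,0])

```text
t: 9.32
tool_pos: [0.4816, 0.0644, 0.3152]
tcp_rot: [[0.983, -0.186, -0.001], [-0.186, -0.983, 0.0], [-0.001, -0.0, -1.0]]
wrist_force: [-1.4, 0.2, 1.7]
finger_gap: 0.007
grip_force: 0.5
```

Call:
apply_moves(linear=[[0,0,-0.2],[0,0,-0.2],[0,0,0]], spin=[0,0,0])

```text
t: 9.57
tool_pos: [0.4814, 0.0647, 0.3113]
tcp_rot: [[0.983, -0.186, -0.001], [-0.186, -0.983, 0.0], [-0.001, -0.0, -1.0]]
wrist_force: [-1.3, 1.5, 1.0]
finger_gap: 0.003
grip_force: 0.9
```

Call:
apply_moves(linear=[[0.1,0,-0.2],[0,0,-0.1],[0,0,0]], spin=[0,0,0])

```text
t: 9.82
tool_pos: [0.4826, 0.0645, 0.3085]
tcp_rot: [[0.983, -0.186, -0.0], [-0.186, -0.983, 0.0], [-0.0, -0.0, -1.0]]
wrist_force: [-1.7, 0.9, 2.0]
finger_gap: 0.009
grip_force: 0.9
```

Run:
```python
from h import *
s=bot.state();print(np.array(s["tool_pos"]),np.array(s["wrist_force"]))
for n in("scene","top"): cv2.imwrite(f"pics/{n}4.png",cv2.cvtColor(bot.camera(n),cv2.COLOR_RGB2BGR))
a=cv2.imread("pics/scene4.png")[130:260,280:410];b=cv2.imread("pics/top4.png")[160:290,255:415]
cv2.imwrite("pics/m4.png",cv2.resize(cv2.convertScaleAbs(np.hstack([a,b]),alpha=1.3,beta=15),None,fx=2.75,fy=2.75,interpolation=cv2.INTER_CUBIC))
```

```text
[0.4826 0.0645 0.3085] [-1.6764  0.9401  1.9724]
```

View pics/m4.png

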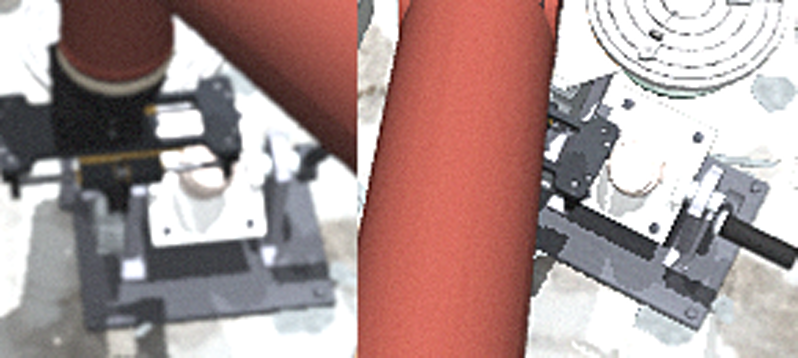

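The gripper body runs along jig y, clear of the guard. The knob is hidden behind the fingers at about (115,175) in the scene half. The force is still light, so I'll go on in small steps.

Call:
apply_moves(linear=[[0.1,0,-0.2],[0,0,0]], spin=[0,0])

```text
t: 10.08
tool_pos: [0.4832, 0.0647, 0.3075]
tcp_rot: [[0.983, -0.186, -0.001], [-0.186, -0.983, -0.0], [-0.001, 0.001, -1.0]]
wrist_force: [-8.8, 0.6, 11.4]
finger_gap: 0.01
grip_force: 6.3
```

Call:
apply_moves(linear=[[0.1,0,-0.2],[0,0,0]], spin=[0,0])

```text
t: 10.25
tool_pos: [0.4834, 0.065, 0.3066]
tcp_rot: [[0.983, -0.186, -0.003], [-0.186, -0.983, -0.001], [-0.003, 0.001, -1.0]]
wrist_force: [-17.5, -0.2, 24.8]
finger_gap: 0.004
grip_force: 13.2
```

The reaction (-17.5, +24.8 N) lies exactly along the pin, and the travel matches: the plunger is at its end stop. I'll hold briefly, then back off along the pin and move clear.

Call:
apply_moves(linear=[[0,0,0],[0,0,0],[-0.6,0,0.9],[-1.2,0,1.8],[-1.7,0,2.5]], spin=[0,0,0,0,0])

```text
t: 10.67
tool_pos: [0.4492, 0.064, 0.3559]
tcp_rot: [[0.982, -0.186, -0.003], [-0.186, -0.982, 0.001], [-0.003, -0.001, -1.0]]
wrist_force: [1.0, -1.2, 0.8]
finger_gap: 0.008
grip_force: 0.0
```

Call:
apply_moves(linear=[[-1,0,3],[-0.5,-1,3],[0,-2.9,2],[0,-2.9,0],[0,-2.9,0]], spin=[0,0,0,0,0])

```text
t: 11.08
tool_pos: [0.4349, -0.0337, 0.4385]
tcp_rot: [[0.983, -0.186, 0.004], [-0.186, -0.983, -0.001], [0.004, 0.001, -1.0]]
wrist_force: [0.6, 1.0, -0.2]
finger_gap: 0.011
grip_force: 0.0
```

Call:
apply_moves(linear=[[0,-2.9,0],[0,-2.9,0],[0,-2.9,0],[0,-2.9,0],[0,-2.9,0]], spin=[0,0,0,0,0])

```text
t: 11.5
tool_pos: [0.4344, -0.1792, 0.4369]
tcp_rot: [[0.982, -0.187, 0.0], [-0.187, -0.982, -0.001], [0.001, 0.001, -1.0]]
wrist_force: [1.0, 0.8, -0.1]
finger_gap: -0.0
grip_force: 0.0
```

Call:
apply_moves(linear=[[0,-2.9,0],[0,-2.9,0],[0,-2.9,0],[0,-2.9,0],[0,0,0]], spin=[0,0,0,0,0])

```text
t: 11.92
tool_pos: [0.4329, -0.2998, 0.4356]
tcp_rot: [[0.981, -0.194, -0.002], [-0.194, -0.981, -0.001], [-0.002, 0.001, -1.0]]
wrist_force: [-0.3, -0.2, -0.3]
finger_gap: 0.004
grip_force: 0.0
```

Run:
```python
from h import *
print(np.array(bot.state()["tool_pos"]),np.array(bot.state()["wrist_force"]))
for n in("scene","top"): cv2.imwrite(f"pics/{n}5.png",cv2.cvtColor(bot.camera(n),cv2.COLOR_RGB2BGR))
a=cv2.imread("pics/scene5.png")[130:260,280:410];b=cv2.imread("pics/top5.png")[160:290,285:445]
cv2.imwrite("pics/m5.png",cv2.resize(cv2.convertScaleAbs(np.hstack([a,b]),alpha=1.3,beta=15),None,fx=2.75,fy=2.75,interpolation=cv2.INTER_CUBIC))
q=np.load("pose2.npy")
for r in(.180,.172,.156):
  for n,o in(("scene",(280,130)),("top",(155,160))): print(r,n,(proj(n,w(knob(r),q))[0]-o)*2.75)
```

```text
[ 0.4329 -0.2998  0.4356] [-0.3358 -0.1551 -0.2558]
0.18 scene [115.7393 176.9679]
0.18 top [422.5491 147.7376]
0.172 scene [115.1139 177.121 ]
0.172 top [425.1613 146.578 ]
0.156 scene [113.8884 177.421 ]
0.156 top [430.2805 144.3053]
```

View pics/m5.png

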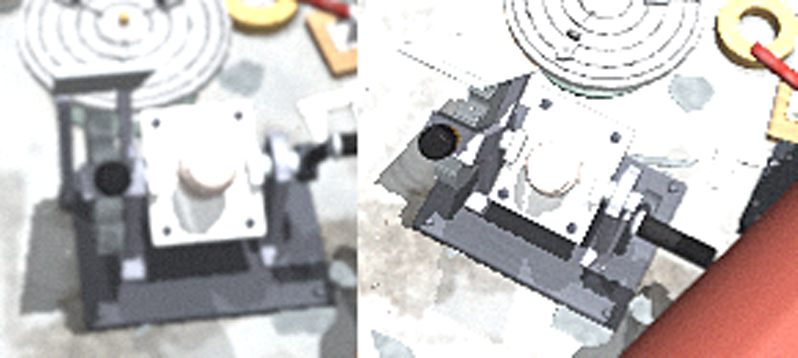

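The top-view knob moved from (431,147) to (439,141). Full travel should shift it about (7.7,-3.4) px, while stopping on the bare rim would shift it only about 2.6 px in x. So the pin is home, and the screws and lever haven't moved. Handing in.

```bash
python3 -c "
from bench import bot
print(bot.hand_in())"
```

```text
the job is handed in; nothing more can be done
None
```

The job is handed in: the table is at about 30° (estimates ran from 28° to 33°), the plunger is pushed to its end stop, the arm is clear, and the loose things weren't touched; the judge gave no verdict.

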